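# Stir the polishing beads and shut the media drawer

## Robot

A 6-joint arm with a two-finger parallel gripper is mounted at the origin on the work surface. World frame = base frame: x ahead of the robot, y to its left, z up, the work surface at z = 0. Lengths are in m, angles in rad, forces in N, time in s.
With the tool pointing down it reaches from about 0.275 to 0.75 m from the base axis. Payload 10.2 kg.
Tool frame: the origin (TCP) lies midway between the tips of the shut fingers; the grasp point (between the pads) lies 19 mm behind it (env.hold_point_z is the distance from the TCP to the grasp point, in m); z points along the fingers, y is the line along which they close (so a half turn about z gives the same grasp; the last joint's range is limited). The gripper opens to 85 mm and grips with 20 to 120 N. Pads are 22 mm wide; open, the fingers measure 114 mm over their backs; the gripper's body (76 mm by 85 mm) begins 54 mm behind the grasp point. The pads swing forward as they close: fully open they stand 13 mm farther back than shut.
Start: joints at [0.936, 0.313, 1.498, -0, 1.331, -0.223], TCP at [0.21, 0.481, 0.231] pointing down, gripper open.
Joint ranges: [-2.94, 2.94], [-0.97, 2.17], [0.19, 2.56], [-1.23, 4.37], [0.02, 3.11], [-2.88, 2.88]. Speed limits (rad/s): [2.39, 2.39, 3.01, 3.14, 3.14, 3.14].

## Interface

Orientations are given as a unit quaternion [x, y, z, w].
In Python, from bench import env, kinematics, monitor, eyes, job gives the robot as it stands. The module is installed in compiled form; this text tells all that it offers. Calls block until the motion is done:
- env.reach(position, orientation): joint-space move of the TCP to a pose.
- env.movel(position, velocity=0.15, frame=None, guard=None): straight line of the TCP; frame=None keeps the orientation; velocity is the mean speed in m/s. With guard (N) it stops when the force on the tool has changed by that much, and returns True; else False.
- env.set_joints(angles): joint-space move.
- env.release() and env.close_gripper(effort=None): open the fingers fully, or close them until they stop; effort is the grip in N (None keeps the last).
- env.hold(seconds).
- kinematics.ik(position, orientation): joint angles nearest the present ones, or None.
- monitor.sense(): the state.
- eyes.grab_frame(name): name is "scene" or "side" or "wrist"; returns a dict with "frame" (480x640x3 uint8, red, green, blue), "mtx" (3x3 intrinsics, pixels), "view" (4x4, takes a point from world to camera coordinates). Camera axes: x right, y down, z forward; pixel columns grow to the right and rows downward; lengths in m; the calibration is good to about 2 mm. A picture is of the moment at which its call begins. There is no depth.
A pose or a line that the arm cannot do raises env.MotionError and nothing moves.
- job.hand_in(): hands the job in; it is judged then, once.
The state is a dict: "clock": time; "joints": joint angles; "qvel": joint speeds; "joint_efforts": joint torques, N m; "position": TCP position; "ee_rot": TCP orientation; "contact_force": force on the tool from outside, world axes, zero at the start; "ft_torque": the same for the moment, N m; "finger_gap": opening from 0.0 (shut) to 1.0 (fully open); "gripper_force": force on a finger pad.
Only numpy, scipy, OpenCV 4.12 (cv2) and the standard library are available. Lean on these libraries where they do the work, as an engineer would, in place of code of your own. Each camera call takes 0.05 s, during which the arm holds its last target. There are 200 camera calls.

## Task

Take the yellow stirrer off its cork mat and, with its foot down among the polishing beads in the open drawer's pan, stir them round in wide circles along the pan's wall, at least two full turns, so that beads of every colour are shifted well away from where they lay; keep your fingers off the beads and the drawer where it stands meanwhile. Then stand the stirrer upright back on its cork mat, let go, and push the drawer gently until it is fully home, with all the beads still in the pan. Leave the other things on the bench alone.

Things in the scene. Friction and masses are not known exactly. Their poses are not given: they have to be found in the camera images.
- stirrer: The stirrer: a yellow round rod 18 mm thick with a round steel foot 32 mm across; the foot is 18 mm high, then tapers into the rod at 30 mm. 175 mm tall overall, about 0.15 kg, heavy at the foot, so it stands by itself. Origin: centre of the foot's underside; z along the rod, upwards. It starts upright on the cork mat. Loose.
- mat: Round cork mat, 90 mm across and 5 mm thick, fixed to the bench. Origin: centre of its underside.
- cabinet: Low wooden cabinet, fixed: 215 deep (x) x 215 wide (y) x 100 mm high, one drawer. Origin: centre of its underside; x points to its back, its open front is at x = -107.5 mm, on the robot's side.
- drawer (a joint): How far the drawer stands out of the cabinet, m: 0 = fully home against its stop, 0.2 = fully out. It slides along the cabinet's x axis, stays where it is left and needs about 5 N to push.
- front (a point): Middle of the outer face of the drawer's light wooden front (215 mm wide, plain to push on), 70 mm above the bench; the front reaches from 8 to 86 mm above the bench, its face looks to -x of the cabinet. x and y axes as the cabinet's.
- pan (a point): Centre of the flat inner floor of the round white pan fixed in the drawer, 22 mm above the bench. Inside, the pan is about 64 mm in radius at the floor, 75 mm at the rim; wall 4 mm, rim 35 mm above this floor (57 mm above the bench). 107 mm behind the drawer's outer face. Axes as the cabinet's.
- bead0_center (a point): Centre of ceramic bead 1 of 8 in the pan: a ball 24 mm across, 17 g, blue. The beads start in a rough ring along the pan's wall, the middle free.
- bead1_center (a point): Centre of ceramic bead 2 of 8 in the pan: a ball 24 mm across, 17 g, terracotta. The beads start in a rough ring along the pan's wall, the middle free.
- bead2_center (a point): Centre of ceramic bead 3 of 8 in the pan: a ball 24 mm across, 17 g, green. The beads start in a rough ring along the pan's wall, the middle free.
- bead3_center (a point): Centre of ceramic bead 4 of 8 in the pan: a ball 24 mm across, 17 g, blue. The beads start in a rough ring along the pan's wall, the middle free.
- bead4_center (a point): Centre of ceramic bead 5 of 8 in the pan: a ball 24 mm across, 17 g, terracotta. The beads start in a rough ring along the pan's wall, the middle free.
- bead5_center (a point): Centre of ceramic bead 6 of 8 in the pan: a ball 24 mm across, 17 g, green. The beads start in a rough ring along the pan's wall, the middle free.
- bead6_center (a point): Centre of ceramic bead 7 of 8 in the pan: a ball 24 mm across, 17 g, blue. The beads start in a rough ring along the pan's wall, the middle free.
- bead7_center (a point): Centre of ceramic bead 8 of 8 in the pan: a ball 24 mm across, 17 g, terracotta. The beads start in a rough ring along the pan's wall, the middle free.
- tin: Bystander: tin with a red label, 72 mm across, 95 mm high, standing. Origin: centre of its underside.
- jar: Bystander: amber glass jar with steel lid, 68 mm across, 100 mm high, standing. Origin: centre of its underside.
- brush: Bystander: brush lying on the bench, under 260 mm long. Origin: under its middle, x along it.
- driver: Bystander: screwdriver lying on the bench, under 260 mm long. Origin: under its middle, x along it.
- tape: Bystander: roll of pale tape lying flat, 100 mm across, 24 mm high. Origin: centre of its underside.
Mind the look-alikes: they are no part of the job. Several things have the shape of the stirrer; the one meant has the colours described above. There is more than one size of the mat; the job needs the smaller.

How it is judged:
On the way, in this order (a step that is already met when the one before it is completed fails the run):
1. the stirrer is lifted off its mat (z of stirrer in the frame of mat above 0.03 m).
2. its foot, down among the beads (underside less than 18 mm above the pan's floor), passes the near side of the pan, 20 mm or more from its centre (z of stirrer in the frame of pan below 0.018 m and x of stirrer in the frame of pan between -0.065 and -0.02 m and y of stirrer in the frame of pan between -0.014 and 0.014 m).
3. then the left or right side (z of stirrer in the frame of pan below 0.018 m and x of stirrer in the frame of pan between -0.014 and 0.014 m and y of stirrer in the frame of pan between -0.065 and 0.065 m and (y of stirrer in the frame of pan above 0.02 m or y of stirrer in the frame of pan below -0.02 m)).
4. then the far side (z of stirrer in the frame of pan below 0.018 m and x of stirrer in the frame of pan between 0.02 and 0.065 m and y of stirrer in the frame of pan between -0.014 and 0.014 m).
5. then the left or right side again (all of step 3).
6. then the near side again, with at least one bead of each colour 20 mm or more from where it started and the drawer moved less than 10 mm (all of step 2 and distance of any of bead0_center, bead3_center, bead6_center from where it was at the start of the episode above 0.02 m and distance of any of bead1_center, bead4_center, bead7_center from where it was at the start of the episode above 0.02 m and distance of any of bead2_center, bead5_center from where it was at the start of the episode above 0.02 m and distance of pan from where it was at the start of the episode below 0.01 m).
7. the stirrer stands upright on its mat, the drawer still open (horizontal distance between stirrer and mat below 0.032 m and angle between stirrer's own z axis and vertical below 0.1 rad and z of stirrer in the frame of mat below 0.01 m and value of joint drawer above 0.1 m and contact force between the fingers and stirrer below 0.1 N), for 0.2 s.
At the end, for the whole second after the job is handed in: The drawer is fully home (joint under 5 mm), the stirrer stands upright and at rest with its foot on the cork mat (centre within 32 mm of the mat's, tilt under 0.1 rad), and all eight beads are in the pan (value of joint drawer below 0.005 m and linear speed of stirrer below 0.03 m/s and horizontal distance between stirrer and mat below 0.032 m and angle between stirrer's own z axis and vertical below 0.1 rad and z of stirrer in the frame of mat below 0.01 m and horizontal distance between each of bead0_center, bead1_center, bead2_center, bead3_center, bead4_center, bead5_center, bead6_center, bead7_center and pan below 0.075 m and z of each of bead0_center, bead1_center, bead2_center, bead3_center, bead4_center, bead5_center, bead6_center, bead7_center in the frame of pan below 0.04 m); the robot touches nothing.
It fails at once if the fingers touch a bead (contact force between the fingers and bead0 above 0.3 N or contact force between the fingers and bead1 above 0.3 N or contact force between the fingers and bead2 above 0.3 N or contact force between the fingers and bead3 above 0.3 N or contact force between the fingers and bead4 above 0.3 N or contact force between the fingers and bead5 above 0.3 N or contact force between the fingers and bead6 above 0.3 N or contact force between the fingers and bead7 above 0.3 N).
It fails at once if the drawer is slammed (faster than 0.4 m/s) (velocity of joint drawer below -0.4 m/s).
It fails at once if a bystander is moved more than 20 mm (distance of any of tin, jar, brush, driver, tape from where it was at the start of the episode above 0.02 m).
It also fails if it takes over 67 s, if anything falls off the work surface, if the arm or the gripper's body presses on something with over 40 N, if the wrist force passes 120 N, or if a joint passes its speed limit or range.

## Working session

There is one attempt and no reset: what is moved stays moved. The work goes in short steps, each a Python script; the robot and the scene stay as the last script left them, time stands still between calls to the robot, and variables do not carry over. Pictures are saved under pics/ and viewed, at most 10 in all, crops included, and the job is handed in when it is done.

```bash
mkdir -p pics
python3 - <<'E'
from bench import env, kinematics, monitor, eyes, job
import cv2,numpy as np
ims=[]
for n in("scene","side"):
    f=eyes.grab_frame(n); cv2.imwrite(f"pics/{n}0.png",f["frame"][:,:,::-1]); np.savez(f"{n}0.npz",**f)
    V=np.array(f["view"]);print(n,np.round(f["mtx"],1).tolist(),np.round(-V[:3,:3].T@V[:3,3],3),np.round(V[:3,:3],2).tolist())
s=monitor.sense();print(s["clock"],s["position"],s["ee_rot"],env.hold_point_z)
E
```

```text
scene [[618.3, 0.0, 313.7], [0.0, 618.3, 236.0], [0.0, 0.0, 1.0]] [1.284 0.271 1.075] [[-0.31, 0.95, 0.0], [0.75, 0.25, -0.61], [-0.58, -0.19, -0.79]]
side [[462.6, 0.0, 326.2], [0.0, 462.6, 238.2], [0.0, 0.0, 1.0]] [ 0.181 -0.588  0.751] [[0.86, -0.51, -0.01], [-0.34, -0.58, -0.74], [0.37, 0.64, -0.67]]
0.1 [0.21002609 0.48091886 0.23079856] [ 2.04458459e-01  9.78875079e-01 -5.19145927e-04 -2.22552395e-04] 0.0187
```

View pics/scene0.png

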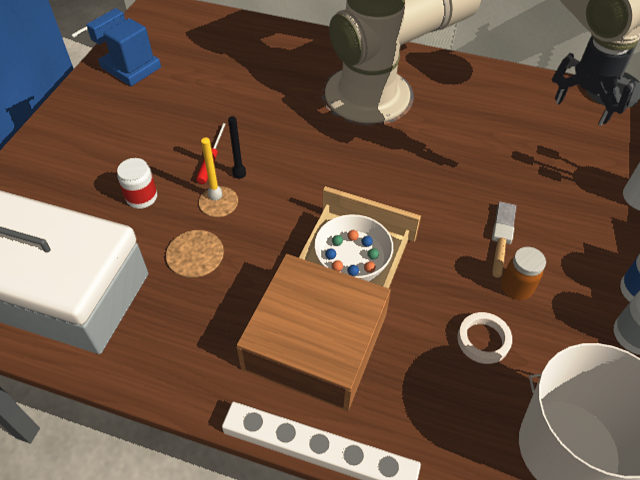

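View pics/side0.png

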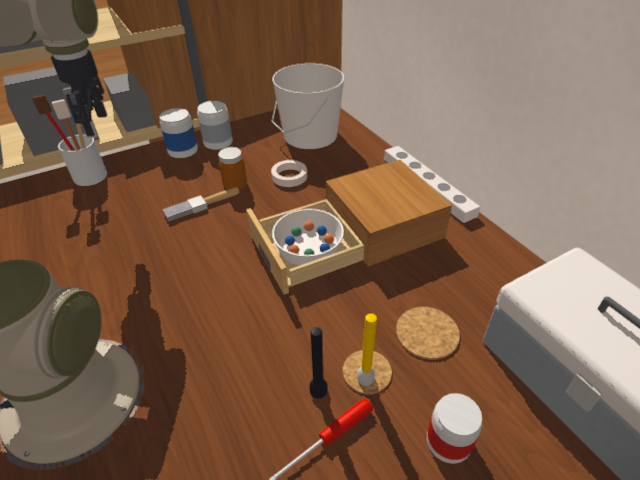

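The scene view shows the yellow stirrer with its foot at about (214,193) on the small mat (218,201). The black look-alike is at (237,150), the pan at (354,250), and the cabinet top's corners are near (291,256), (390,290), (353,387) and (240,345). In the side view the foot is at (366,378), the mat at (367,371), the pan at (308,237) and the black rod at (318,360).

```bash
cat > h.py <<'E'
import numpy as np,cv2
from scipy import ndimage
def ray(f,p):
    K,V=np.array(f["mtx"]),np.array(f["view"]);R=V[:3,:3]
    p=np.atleast_2d(np.array(p,float)); d=np.c_[p,np.ones(len(p))]@np.linalg.inv(K).T@R
    return -R.T@V[:3,3],d/np.linalg.norm(d,axis=1)[:,None]
def plane(f,p,z):
    c,d=ray(f,p); return c+d*((z-c[2])/d[:,2])[:,None]
def tri(fs,ps):
    A=np.zeros((3,3));b=np.zeros(3);L=[]
    for f,p in zip(fs,ps):
        c,d=ray(f,p);P=np.eye(3)-np.outer(d[0],d[0]);A+=P;b+=P@c;L.append((P,c))
    x=np.linalg.solve(A,b); return x,[round(1000*np.linalg.norm(P@(x-c)),1) for P,c in L]
def hsv(f): return cv2.cvtColor(np.ascontiguousarray(f["frame"]),cv2.COLOR_RGB2HSV)
def blobs(m,amin=10):
    n,l,st,c=cv2.connectedComponentsWithStats(m.astype(np.uint8)); return [(c[i],st[i],l==i) for i in range(1,n) if st[i,4]>=amin]
def box(m,x0,y0,x1,y1):
    o=np.zeros_like(m);o[y0:y1,x0:x1]=m[y0:y1,x0:x1];return o
def ends(m):   # axis end points of an elongated mask, lower image end first
    p=np.argwhere(m)[:,::-1].astype(float);c=p.mean(0);u=np.linalg.svd(p-c,full_matrices=False)[2][0]
    u=u*np.sign(u[1]);t=(p-c)@u;return c+u*t.max(),c+u*t.min()
E
python3 - <<'E'
from h import *
S,D=[dict(np.load(n+"0.npz")) for n in("scene","side")]
H=[hsv(S),hsv(D)]; F=[S,D]; np.set_printoptions(precision=4,suppress=True)
bx=[(195,130,225,200),(355,310,385,385)]
Y=[box((h[...,0]>20)&(h[...,0]<35)&(h[...,1]>200)&(h[...,2]>120),*b) for h,b in zip(H,bx)]
E_=[ends(max(blobs(y),key=lambda b:b[1][4])[2]) for y in Y]
for k in(0,1): print("yellow end",k,[e[k] for e in E_],*tri(F,[e[k] for e in E_]))
bx=[(226,112,250,185),(305,322,332,402)]
B=[box(h[...,2]<45,*b) for h,b in zip(H,bx)]
E_=[ends(max(blobs(y),key=lambda b:b[1][4])[2]) for y in B]
for k in(0,1): print("black end",k,*tri(F,[e[k] for e in E_]))
# mat ellipses
for f,h,b in((S,H[0],(195,183,245,220)),(D,H[1],(338,345,396,396))):
    m=box((h[...,0]>8)&(h[...,0]<22)&(h[...,2]>115)&(h[...,1]>60)&(h[...,1]<200),*b)
    c=max(cv2.findContours(m.astype(np.uint8),0,1)[0],key=cv2.contourArea);c=cv2.convexHull(c)[:,0]
    P=plane(f,c,0.005);ctr,r=cv2.minEnclosingCircle(P[:,:2].astype(np.float32));print("mat",ctr,r)
    e=cv2.fitEllipse(c);print(" ell",e[0],plane(f,[e[0]],.005))
# pan white
for f,h,b in((S,H[0],(300,205,405,290)),(D,H[1],(262,200,352,275))):
    m=box((h[...,1]<60)&(h[...,2]>110),*b); m=max(blobs(m),key=lambda q:q[1][4])[2]
    c=max(cv2.findContours(m.astype(np.uint8),0,1)[0],key=cv2.contourArea);c=cv2.convexHull(c)[:,0]
    P=plane(f,c,0.057);ctr,r=cv2.minEnclosingCircle(P[:,:2].astype(np.float32));e=cv2.fitEllipse(c);print("pan",ctr,r,e,plane(f,[e[0]],.057))
# drawer
cs=[(291,256),(390,290),(353,387),(240,345)];P=plane(S,cs,.1);print("cab top",P[:,:2])
fr=[(325,188),(420,215)];print("front top",plane(S,fr,.086)[:,:2])
# beads
for n,lo,hi in(("blue",100,125),("terra",3,14),("green",50,90)):
    for f,h,b in((S,H[0],(315,220,392,282)),(D,H[1],(274,210,343,262))):
        m=box((h[...,0]>=lo)&(h[...,0]<=hi)&(h[...,1]>110),*b)
        print(n,[plane(f,[q[0]],.034)[0,:2].round(3).tolist()+[int(q[1][4])] for q in blobs(m,15)])
im=np.vstack([cv2.resize(f["frame"][b[1]:b[3],b[0]:b[2]],(780,295),interpolation=2) for f,b in((S,(160,110,440,216)),(D,(240,180,520,286)))])
im=S["frame"][110:410,150:450];im=cv2.resize(im,(600,600),interpolation=2);cv2.imwrite("pics/c1.png",im[:,:,::-1])
E
```

```text
yellow end 0 [array([214.0415, 188.1752]), array([365.5853, 372.0552])] [ 0.4618 -0.2342  0.0264] [np.float64(1.2), np.float64(1.2)]
yellow end 1 [array([204.8396, 137.8465]), array([371.1613, 312.9209])] [ 0.4651 -0.2312  0.1861] [np.float64(0.7), np.float64(0.7)]
black end 0 [ 0.3769 -0.212  -0.0189] [np.float64(1.6), np.float64(1.6)]
black end 1 [ 0.3776 -0.2107  0.1745] [np.float64(1.5), np.float64(1.5)]
mat (0.473423033952713, -0.20255903899669647) 0.06201048940420151
 ell (221.68295288085938, 203.90121459960938) [[ 0.4825 -0.2078  0.005 ]]
mat (0.4508541226387024, -0.20523332059383392) 0.05707602947950363
 ell (349.04217529296875, 369.3917236328125) [[ 0.4479 -0.2047  0.005 ]]
pan (0.5409965515136719, 0.1193651631474495) 0.08647076040506363 ((353.8129577636719, 246.92103576660156), (66.07408142089844, 78.54973602294922), 101.270263671875) [[0.5429 0.1179 0.057 ]]
pan (0.5307359099388123, 0.10992766916751862) 0.09565176069736481 ((307.1507263183594, 235.26007080078125), (55.45827102661133, 71.95320129394531), 83.52281951904297) [[0.5323 0.1054 0.057 ]]
cab top [[ 0.6335  0.0148]
 [ 0.649   0.2158]
 [ 0.8551  0.203 ]
 [ 0.842  -0.0062]]
front top [[0.4324 0.0206]
 [0.4418 0.2299]]
blue [[0.502, 0.136, 82], [0.558, 0.073, 82], [0.582, 0.129, 89]]
blue [[0.582, 0.128, 64], [0.501, 0.136, 64], [0.558, 0.075, 50]]
terra [[0.496, 0.104, 87], [0.604, 0.093, 599], [0.564, 0.158, 96]]
terra [[0.527, 0.243, 37], [0.654, 0.161, 29], [0.563, 0.158, 72], [0.581, 0.094, 72], [0.496, 0.105, 61]]
green [[0.519, 0.077, 33], [0.534, 0.161, 22]]
green [[0.528, 0.157, 39], [0.521, 0.079, 20]]
```

View pics/c1.png

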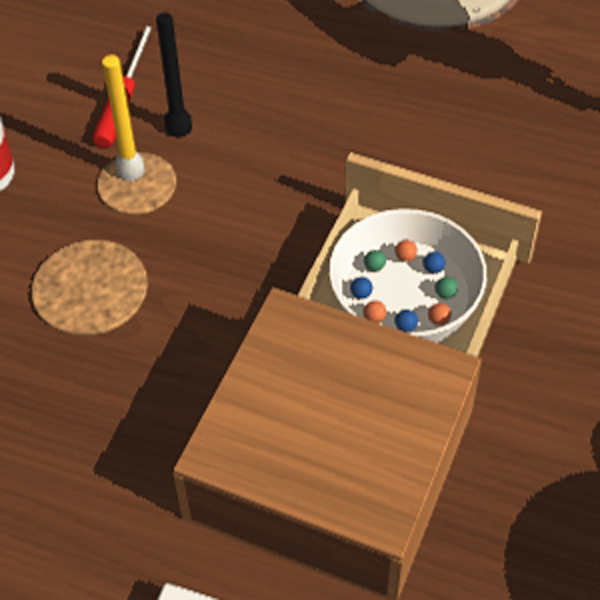

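The crop shows eight beads in a ring, with the middle of the pan free. The small mat's centre is at about (218.7,201.5) in full-image pixels. The bead ring, the rim and the drawer front all put the pan centre at about (0.5425, 0.1175), with the cabinet yawed about -0.065. Next I grasp and lift.

Run:
```python
from h import *
from bench import env, kinematics, monitor, eyes, job
S,D=[dict(np.load(n+"0.npz")) for n in("scene","side")]
m=[plane(S,[(218.7,201.5)],.005)[0],plane(D,[(367.5,371.5)],.005)[0],tri([S,D],[(218.7,201.5),(367.5,371.5)])];print("mat",m)
q=[0,1,0,0];x,y=.463,-.2328
env.reach([x,y,.25],q)
f=eyes.grab_frame("wrist");cv2.imwrite("pics/w1.png",f["frame"][:,:,::-1])
env.movel([x,y,.135-env.hold_point_z],.12)
env.close_gripper(80)
s=monitor.sense();print(s["clock"],s["position"],s["joints"],s["finger_gap"],s["gripper_force"],s["contact_force"])
env.movel([x,y,.20],.08);env.hold(.2)
for n in("scene","side"):
    f=eyes.grab_frame(n); np.savez(f"{n}1.npz",**f); cv2.imwrite(f"pics/{n}1.png",f["frame"][:,:,::-1])
a,b=[cv2.imread(f"pics/{n}1.png") for n in("scene","side")]
cv2.imwrite("pics/l1.png",np.hstack([cv2.resize(a[80:230,140:290],(400,400)),cv2.resize(b[250:420,280:450],(400,400))]))
s=monitor.sense();print(s["clock"],s["position"],s["contact_force"])
```

```text
mat [array([ 0.47807829, -0.21711411,  0.005     ]), array([ 0.47446594, -0.22555592,  0.005     ]), (array([ 0.47542584, -0.22113051, -0.00053983]), [np.float64(2.1), np.float64(2.1)])]
4.7333 [ 0.46313748 -0.2330779   0.11650603] [-6.92353861e-01  4.19522600e-01  1.66814245e+00 -2.99690080e-04
  1.05312023e+00 -2.26302079e+00] 0.1889513737229521 77.78221249580383 [ 0.71700273 -1.32291666  2.4290983 ]
6.2333 [ 0.46294977 -0.23277757  0.19980962] [-0.23319252 -0.48556666 -1.06557678]
```

View pics/l1.png

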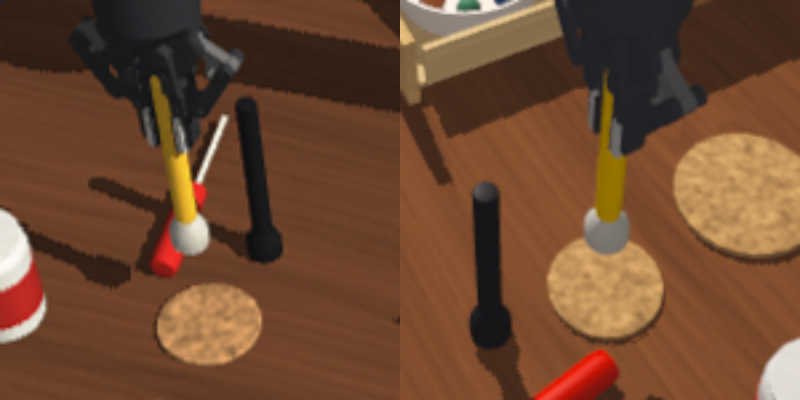

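The stirrer is held upright and clear, with the foot at (190,237) in the left half. The mat is now fully visible, centred at (209,323) left and (206,287) right, which gives the same centre of about (0.475, -0.222). Next I stir.

Run:
```python
from h import *
from bench import env, kinematics, monitor, eyes, job
q=[0,1,0,0];c=np.array([.5425,.1175]);yaw=-.065
off=.1165-.005           # TCP height over the foot's underside
env.reach([*c,.25],q)
env.movel([*c,.09+off],.15)
print("guard",env.movel([*c,.026+off],.05,guard=10),monitor.sense()["position"],monitor.sense()["clock"])
N=16;n=int(2.75*N);Fm=0
for i in range(n+1):
    a=np.pi/2+2*np.pi*i/N+yaw; r=.036*min(1,(i+1)/4)
    env.movel([*(c+r*np.array([np.cos(a),np.sin(a)])),.026+off],.07)
    Fm=max(Fm,np.linalg.norm(monitor.sense()["contact_force"]))
env.movel([*(c+.015*np.array([np.cos(a),np.sin(a)])),.026+off],.05)
p=monitor.sense()["position"];print(Fm,p,monitor.sense()["clock"])
env.movel([p[0],p[1],.25],.15)
f=eyes.grab_frame("scene");np.savez("scene2.npz",**f)
g=eyes.grab_frame("side");np.savez("side2.npz",**g)
a,b=f["frame"][140:290,270:470],g["frame"][150:300,220:420]
cv2.imwrite("pics/s2.png",np.hstack([cv2.resize(x,(400,300)) for x in(a,b)])[:,:,::-1])
print(monitor.sense()["clock"])
```

```text
guard False [0.54265358 0.1175171  0.13782465] 9.5
23.673420633503802 [0.55775444 0.11642133 0.13783463] 25.6833
26.6833
```

View pics/s2.png

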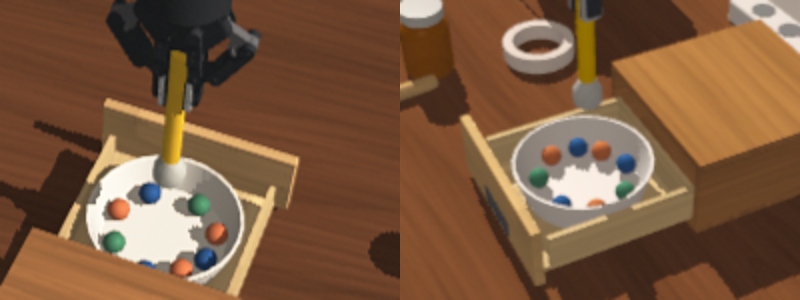

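Beads of all colours are still in the pan and rearranged. I check the drawer's shift, the bead shifts and the rod's tilt and height numerically.

Run:
```python
from h import *
np.set_printoptions(precision=3,suppress=True)
L=lambda n:dict(np.load(n+".npz"))
S0,S2,D0,D2=map(L,("scene0","scene2","side0","side2"))
# drawer shift: template match of the front's right top corner / left part
for A,B,bx in((S0,S2,(400,200,430,245)),(S0,S2,(318,184,350,215)),(D0,D2,(245,225,300,290))):
    x0,y0,x1,y1=bx;t=A["frame"][y0:y1,x0:x1];w=B["frame"][y0-30:y1+30,x0-30:x1+30]
    r=cv2.matchTemplate(w,t,cv2.TM_CCOEFF_NORMED);_,v,_,l=cv2.minMaxLoc(r);print("shift px",l[0]-30,l[1]-30,v)
for n,lo,hi in(("blue",100,125),("terra",3,14),("green",50,90)):
    for f,b in((S0,(315,220,392,282)),(S2,(315,220,395,282)),(D2,(274,210,343,262))):
        h=hsv(f);m=box((h[...,0]>=lo)&(h[...,0]<=hi)&(h[...,1]>110),*b)
        print(n,[plane(f,[k[0]],.034)[0,:2].round(3).tolist()+[int(k[1][4])] for k in blobs(m,15)])
Y=[]
for f,b in((S2,(340,150,375,240)),(D2,(500-180,140,340,210))):
    h=hsv(f);m=(h[...,0]>20)&(h[...,0]<35)&(h[...,1]>200)&(h[...,2]>100)
    m[:,:]=m
    k=max(blobs(m),key=lambda q:q[1][4]);Y.append(ends(k[2]));print(k[0],k[1])
for k in(0,1):print("yellow",k,*tri([S2,D2],[y[k] for y in Y]))
```

```text
shift px -1 3 0.983347475528717
shift px -1 3 0.9666861295700073
shift px 4 -1 0.8258295059204102
blue [[0.502, 0.136, 82], [0.558, 0.073, 82], [0.582, 0.129, 89]]
blue [[0.505, 0.088, 80], [0.568, 0.166, 83]]
blue [[0.568, 0.165, 60], [0.602, 0.111, 60], [0.508, 0.093, 24]]
terra [[0.496, 0.104, 87], [0.604, 0.093, 599], [0.564, 0.158, 96]]
terra [[0.536, 0.063, 90], [0.534, 0.169, 98], [0.605, 0.101, 580], [0.577, 0.212, 16]]
terra [[0.527, 0.243, 37], [0.588, 0.145, 68], [0.533, 0.168, 71], [0.538, 0.07, 17]]
green [[0.519, 0.077, 33], [0.534, 0.161, 22]]
green [[0.502, 0.143, 26], [0.576, 0.072, 31]]
green [[0.503, 0.142, 30], [0.575, 0.073, 23]]
[357.088 193.934] [352 166  11  56 422]
[312.173 171.658] [307 134  11  57 295]
yellow 0 [0.561 0.119 0.163] [np.float64(0.5), np.float64(0.5)]
yellow 1 [0.55  0.116 0.302] [np.float64(0.9), np.float64(0.9)]
```

Run:
```python
from h import *
np.set_printoptions(precision=4,suppress=True)
L=lambda n:dict(np.load(n+".npz"))
ux=np.array([np.cos(-.065),np.sin(-.065)])
for a,b,bx,z in(("scene0","scene2",(318,182,430,250),.07),("side0","side2",(245,205,330,290),.07)):
    A,B=L(a),L(b);g=[cv2.cvtColor(np.ascontiguousarray(f["frame"]),7) for f in(A,B)]
    m=np.zeros_like(g[0]);x0,y0,x1,y1=bx;m[y0:y1,x0:x1]=255
    if a=="scene0": cv2.ellipse(m,(354,247),(46,40),0,0,360,0,-1)
    else: cv2.ellipse(m,(308,238),(42,36),0,0,360,0,-1)
    p=cv2.goodFeaturesToTrack(g[0],40,.02,4,mask=m)
    q,st,_=cv2.calcOpticalFlowPyrLK(g[0],g[1],p,None,winSize=(11,11))
    r,s2,_=cv2.calcOpticalFlowPyrLK(g[1],g[0],q,None,winSize=(11,11))
    ok=(st&s2)[:,0].astype(bool)&(np.linalg.norm(r-p,axis=2)[:,0]<.3)
    d=(plane(B,q[ok,0],z)-plane(A,p[ok,0],z))[:,:2]
    print(a,ok.sum(),np.c_[p[ok,0],d*1000][np.argsort(d@ux)].round(1).tolist(),"median mm",np.median(d@ux)*1000)
```

```text
scene0 17 [[319.0, 214.0, 7.5, -0.7], [321.0, 208.0, 7.7, -0.6], [401.0, 240.0, 8.0, -0.6], [414.0, 241.0, 8.0, -0.7], [409.0, 239.0, 8.4, -0.6], [403.0, 235.0, 8.5, -0.6], [330.0, 211.0, 8.5, -0.6], [407.0, 231.0, 8.7, -0.6], [407.0, 243.0, 8.8, -0.6], [329.0, 187.0, 8.8, -0.5], [335.0, 189.0, 8.9, 0.2], [325.0, 187.0, 8.9, -0.8], [340.0, 191.0, 9.0, 0.0], [418.0, 220.0, 9.0, -0.7], [419.0, 216.0, 9.0, -0.7], [415.0, 213.0, 9.0, -0.7], [327.0, 205.0, 9.3, -0.6]] median mm 8.83416612342003
side0 9 [[252.0, 240.0, 7.4, -4.7], [258.0, 247.0, 7.7, -2.1], [289.0, 284.0, 8.3, -0.6], [288.0, 278.0, 8.5, -0.5], [281.0, 268.0, 8.9, -0.7], [259.0, 220.0, 9.3, -0.5], [247.0, 210.0, 9.3, -0.2], [261.0, 225.0, 9.3, -1.0], [253.0, 208.0, 9.5, 0.9]] median mm 8.90908745482725
```

Both views agree that the drawer moved in about 8.7 mm, under the 10 mm limit, and every bead shifted well over 20 mm. Next I put the stirrer back, allowing for its slight lean.

Run:
```python
from h import *
from bench import env, kinematics, monitor, eyes, job
q=[0,1,0,0];x,y=.470,-.224
env.reach([x,y,.25],q)
env.movel([x,y,.135],.12)
print("touch",env.movel([x,y,.1145],.02,guard=8),monitor.sense()["position"],monitor.sense()["contact_force"])
env.release();env.hold(.4)
env.movel([x,y,.26],.12);env.hold(.2)
F=[]
for n in("scene","side"):
    f=eyes.grab_frame(n); np.savez(f"{n}3.npz",**f); F.append(f)
cv2.imwrite("pics/p3.png",np.hstack([cv2.resize(F[0]["frame"][80:230,140:290],(400,400)),cv2.resize(F[1]["frame"][250:420,280:450],(400,400))])[:,:,::-1])
print(monitor.sense()["clock"])
```

```text
touch True [ 0.47004026 -0.22405197  0.11646408] [0.20659133 0.21435168 5.27184821]
32.7083
```

View pics/p3.png

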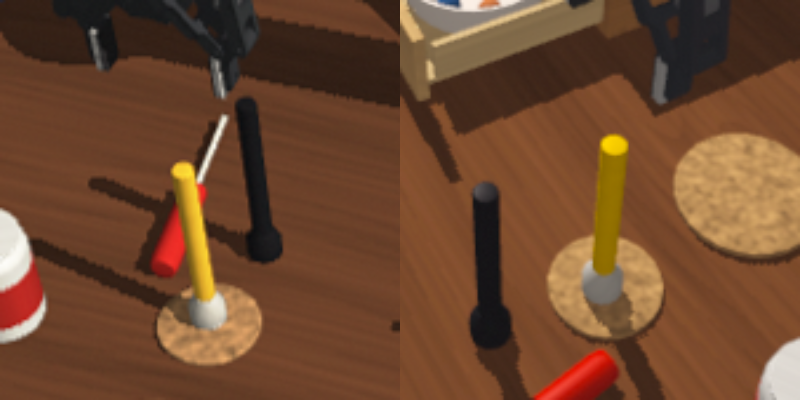

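The stirrer stands upright near the middle of its mat: foot at (207,312) left, against a mat centre of (209,323). Next I push the drawer with shut fingers.

Run:
```python
from h import *
from bench import env, kinematics, monitor, eyes, job
q=[0,1,0,0];u=np.array([np.cos(.065),-np.sin(.065),0]);p0=np.array([.385,.1285,.05])
env.reach([*p0[:2],.26],q);env.close_gripper(30)
env.movel(p0,.15)
for d in(.27,.29):
    g=env.movel(p0+u*d,.06,guard=18);s=monitor.sense();print(g,s["position"],s["contact_force"],s["clock"])
p=np.array(s["position"]);env.movel(p-u*.05,.1)
w=p-u*.05;w[2]=.3;env.movel(w,.2);env.hold(.3)
F=[]
for n in("scene","side"):
    f=eyes.grab_frame(n); np.savez(f"{n}4.npz",**f); F.append(f)
cv2.imwrite("pics/d4.png",np.hstack([cv2.resize(F[0]["frame"][90:390,150:450],(400,400)),cv2.resize(F[1]["frame"][130:410,240:520],(400,400))])[:,:,::-1])
print(monitor.sense()["clock"])
```

```text
True [0.61179937 0.11296154 0.04886719] [-2.98146877  0.11842501  2.2554496 ] 39.675
True [0.61151717 0.11296677 0.04831917] [-0.54867783  0.89068041  0.03378075] 39.95
42.4083
```

View pics/d4.png

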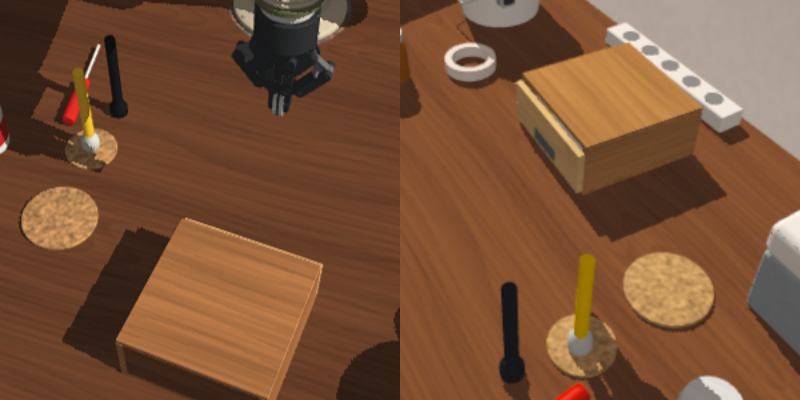

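The drawer looks shut and the stirrer still stands. I confirm the stop with a slower, firmer push and take a close view.

Run:
```python
from h import *
from bench import env, kinematics, monitor, eyes, job
u=np.array([np.cos(.065),-np.sin(.065),0]);p=np.array([.6118,.113,.05])
w=p-u*.05
env.movel(w,.15);env.movel(p-u*.01,.1)
for k in range(2):
    g=env.movel(p+u*.03,.02,guard=45);s=monitor.sense();print(g,s["position"],s["contact_force"],s["clock"])
env.movel(w,.1);w[2]=.3;env.movel(w,.2);env.hold(.3)
f=eyes.grab_frame("side");print(monitor.sense()["clock"],monitor.sense()["contact_force"])
cv2.imwrite("pics/d5.png",cv2.resize(f["frame"][155:275,310:460],(750,600),interpolation=2)[:,:,::-1])
```

```text
True [0.61103243 0.11302496 0.04944974] [-2.76150191 -0.65107806  2.83853359] 45.7333
True [0.61042809 0.11301045 0.04890616] [-3.15817342  0.47146379  2.65157974] 46.3167
48.7 [-0.3889612  -0.45762533  0.19793552]
```

View pics/d5.png

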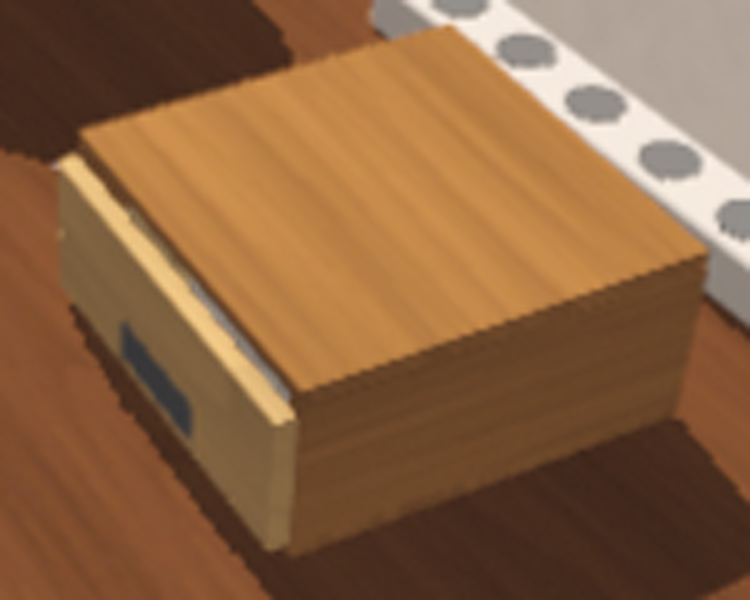

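The close view shows the drawer front sitting against the cabinet with no gap at the side edge (295,420–545). A 45 N push moved nothing, so the drawer is home.

```bash
python3 -c "
from bench import job
print(job.hand_in())"
```

```text
the job is handed in; nothing more can be done
None
```

I handed the job in, but it returned no verdict: the beads were stirred about 2.5 turns (drawer crept in about 8.7 mm, limit 10 mm), the stirrer stands upright on its small mat, and the drawer is home against its stop; I last saw the beads in the pan before closing the drawer.

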